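# Steer the laser spot into the ring mark

## Task

Turn the two knurled knobs on top of the mirror jig, one after the other, so that the red laser spot on the white target panel comes to lie in the middle of the round ring mark (not the square, triangle or cross). Then let go of the knobs.

Things in the scene. Friction and masses are not known exactly. Their poses are not given: they have to be found in the camera images.
- swing_grip (a point): Left knob on the jig's flat case: knurled steel, round, 36 mm wide, 32 mm high. Point on its axis, half-way up, 30 mm above the case. Grip by its round sides from above, at any yaw; turns on a fixed upright axis with under 0.1 N m, stays where left. Starts within 0.2 rad of mid-range, stops at 1.7 rad; at most 1.45 rad is needed. Turning it swings the spot on an arc round the right knob's axis, the same way round (clockwise for clockwise, from above): 0.3 rad of arc per rad.
- reach_grip (a point): Right knob, of the same make and size, 110 mm from the left one, nearer the white panel. Point as for the left. Grip by its round sides from above, at any yaw; turns on a fixed upright axis with under 0.1 N m, stays where left. Starts within 0.2 rad of mid-range, stops at 1.7 rad; at most 1.45 rad is needed. Turning it moves the spot straight away from (clockwise from above) or towards (counterclockwise) this knob's axis: 40 mm per rad.
- spot (a point): Centre of the red laser spot, a dot 12 mm wide on the white 150 mm square target panel at the jig's right end (panel top 18 mm above the bench). It is light: it cannot be touched and moves only with the knobs. It starts near the panel's middle, about 173 mm from the right knob's axis.
- ring_centre (a point): Centre of the round ring mark: flat, dark, 40 mm outside and 32 mm inside diameter, on the white panel of the jig, a fixed plywood board 180 x 420 mm. It lies in one of the panel's four quarters; a square, a triangle and a diagonal cross of about that size and the same dark grey lie in the others.

How it is judged:
By the outcome, as a careful person would: the job done as asked, in the order asked, and still so for the second after the job is handed in, with the robot touching nothing.
It also fails if it takes over 38 s, if anything falls off the work surface, if the arm or the gripper's body presses on something with over 40 N, if the wrist force passes 120 N, or if a joint passes its speed limit or range.

## Robot

A 6-joint arm with a two-finger parallel gripper is mounted at the origin on a cart in front of the work surface, level with it; the furniture and walls round the work are solid. World frame = base frame: x ahead of the robot, y to its left, z up, the work surface at z = 0. Lengths are in m, angles in degrees, forces in N, time in s.
With the tool pointing down it reaches from about 0.375 to 0.75 m from the base axis. Payload 9 kg.
Tool frame: the origin (TCP) lies where the fingers leave the gripper's body, on its centre line; the fingertips stand 73 mm ahead of it and the grasp point (between the pads) lies 54 mm ahead of it (robot.tip_reach is the distance from the TCP to the fingertips, in m); z points along the fingers, y is the direction in which the jaws open and shut (so a half turn about z gives the same grasp; the last joint's range is limited). The gripper opens to 85 mm and grips with 20 to 120 N. Pads are 22 mm wide; open, the fingers measure 114 mm over their backs; the gripper's body (76 mm by 85 mm) begins 54 mm behind the grasp point. The pads swing forward as they close: fully open they stand 13 mm farther back than shut.
Start: joints at [-75.728, 5.964, 5.575, 89.605, 0, 77.527], TCP at [0.27, -0.536, 0.304] pointing down, gripper open.
Joint ranges: [-171.21, 171.21], [-48.23, 106.86], [-62.78, 66.21], [-105.2, 120.99], [-86.42, 89.51], [-180, 180]. Speed limits (degrees/s): [127.2, 127.2, 147.25, 180, 180, 180].

## Interface

Orientations are given as [roll, pitch, yaw] about the fixed x, y, z axes, in that order (R = Rz(yaw) Ry(pitch) Rx(roll)).
In Python, from plant import robot gives the robot as it stands. Calls block until the motion is done:
- robot.move_pose(position, orientation): joint-space move of the TCP to a pose.
- robot.line_to(position, vel=0.15, rotation=None, guard=None): straight line of the TCP; rotation=None keeps the orientation; vel is the mean speed in m/s. With guard (N) it stops when the force on the tool has changed by that much, and returns True; else False.
- robot.goto_joints(angles): joint-space move.
- robot.set_gripper(opening): finger opening in m; the grip force is fixed at half the most; returns when the fingers have stopped.
- robot.pause(seconds).
- robot.ik(position, orientation): joint angles nearest the present ones, or None.
- robot.observe(): the state.
- robot.grab_frame(name): name is "scene" or "top"; returns the picture (384x512x3 uint8, blue, green, red); there is no depth.
- robot.get_calibration(name): a dict with "vertical_fov" (degrees; the focal length in pixels is half the picture's height over the tangent of half this angle, whatever the lens; pixels are square), "cx", "cy" (the principal point, pixels), "k1" (the pictures are not rectified: a ray, as slopes to the right and down, at radius r is drawn at 1 + k1 r^2 times it, then the intrinsics apply), "rvec" (rotation vector, rad) and "tvec" (3), from world to camera coordinates, as OpenCV has them. Camera axes: x right, y down, z forward; pixel columns grow to the right and rows downward; lengths in m; the calibration is good to about 2 mm. A picture is of the moment at which its call begins. get_calibration takes no time and is no camera call.
A pose or a line that the arm cannot do raises robot.IKError and nothing moves.
- robot.job_done(): hands the job in, once; it reports no verdict.
The state is a dict: "time": time; "q": joint angles; "qvel": joint speeds; "joint_torque": joint torques, N m; "tool_pos": TCP position; "tcp_rot": TCP orientation; "ft_force": force on the tool from outside, world axes, zero at the start; "torque": the same for the moment, N m; "gripper_width": finger opening in m.
Only numpy, scipy, OpenCV 4.12 (cv2) and the standard library are available. Lean on these libraries where they do the work, as an engineer would, in place of code of your own. Each camera call takes 0.05 s, during which the arm holds its last target.

## Working session

There is one attempt and no reset: what is moved stays moved. The work goes in short steps, each a Python script; the robot and the scene stay as the last script left them, time stands still between calls to the robot, and variables do not carry over. Pictures are saved under pics/ and viewed, and the job is handed in when it is done.

```bash
mkdir -p pics; ls; python3 - <<'E'
from plant import robot
import cv2
for n in("scene","top"):
    cv2.imwrite(f"pics/{n}0.png",robot.grab_frame(n)); print(robot.get_calibration(n))
print(robot.observe())
E
```

```text
pics
{'vertical_fov': 48.66057569485848, 'cx': 258.43097213673474, 'cy': 188.72800245817498, 'k1': 0.004297947385552799, 'rvec': array([ 0.70424477, -2.71490126,  0.95133262]), 'tvec': array([0.57477401, 0.28308914, 0.80335073])}
{'vertical_fov': 42.09159281516062, 'cx': 250.01522468617387, 'cy': 189.90532191825642, 'k1': -0.1877509389914111, 'rvec': array([ 2.24818005, -2.18830832,  0.06393197]), 'tvec': array([0.02346384, 0.61421586, 1.00572085])}
{'time': 0.1, 'q': array([-7.57278471e+01,  5.99655816e+00,  5.53276965e+00,  8.96053021e+01,
        1.62082552e-04,  7.75265435e+01]), 'qvel': array([-0.0313375 , -0.22079416,  0.07496213,  0.08727539, -0.0252923 ,
        0.05341531]), 'joint_torque': array([ 6.93535956e-03, -5.58210397e+01,  5.04719567e+01,  1.31701824e-02,
       -3.01772961e-04,  1.64299797e-05]), 'tool_pos': array([ 0.26997249, -0.53559556,  0.30319818]), 'tcp_rot': array([-1.79932575e+02, -1.50809552e-02,  2.67456005e+01]), 'ft_force': array([ 1.00814075, -0.01509388, -1.05224461]), 'torque': array([0.00673109, 0.0112729 , 0.0100422 ]), 'gripper_width': 0.08560649509998824}
```

View pics/scene0.png

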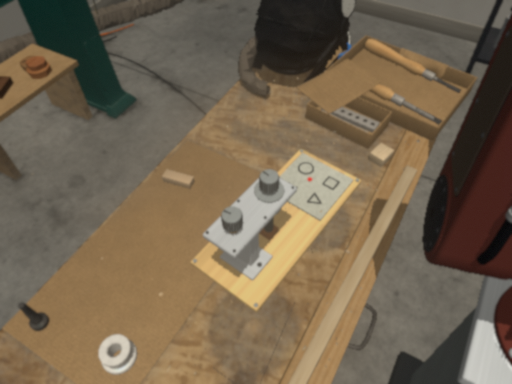

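View pics/top0.png

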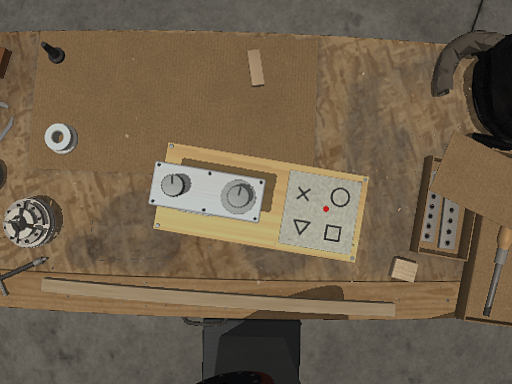

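```bash
python3 - <<'E'
import cv2
a=cv2.imread("pics/top0.png")[130:270,140:380]
cv2.imwrite("pics/topz.png",cv2.resize(a,None,fx=3.3,fy=3.3,interpolation=cv2.INTER_CUBIC))
a=cv2.imread("pics/scene0.png")[140:310,185:365]
cv2.imwrite("pics/scenez.png",cv2.resize(a,None,fx=3.4,fy=3.4,interpolation=cv2.INTER_CUBIC))
E
```

```text
(no output)
```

View pics/topz.png

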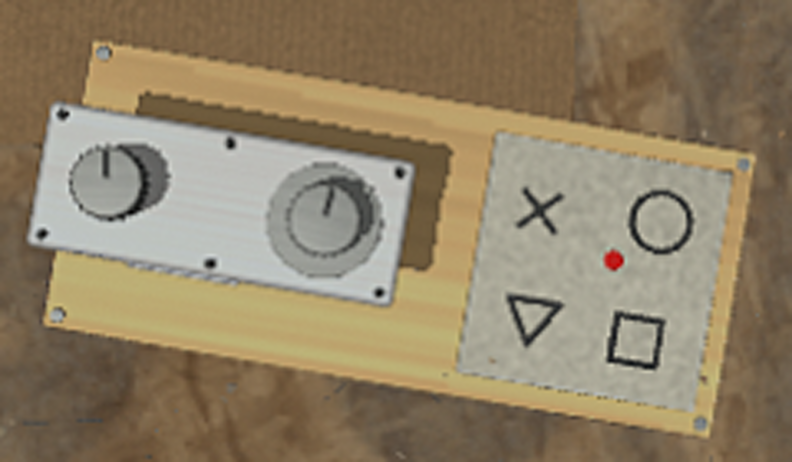

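View pics/scenez.png

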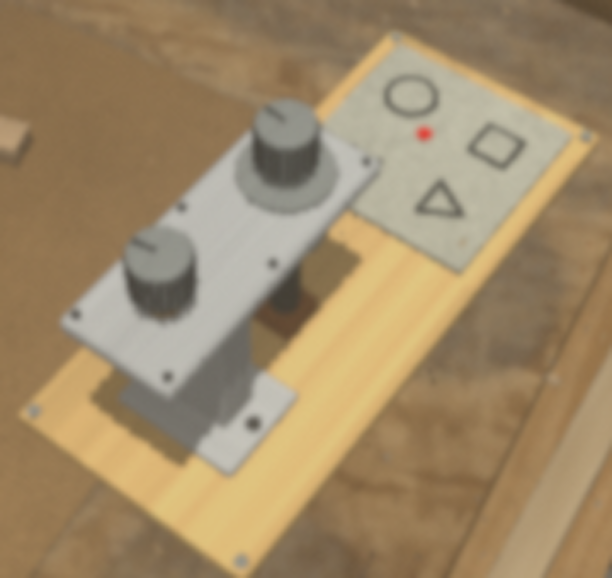

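```bash
cat > h.py <<'E'
import numpy as np,cv2
from plant import robot
def cam(n):
    c=robot.get_calibration(n); f=192/np.tan(np.radians(c['vertical_fov']/2))
    K=np.array([[f,0,c['cx']],[0,f,c['cy']],[0,0,1.]]); R=cv2.Rodrigues(c['rvec'])[0]
    return K,np.array([c['k1'],0,0,0.]),R,c['tvec'],c['rvec']
def ray(n,uv):
    K,d,R,t,_=cam(n); p=cv2.undistortPoints(np.array([[uv]],float),K,d)[0,0]
    return -R.T@t, R.T@np.array([p[0],p[1],1])
def onz(n,uv,z):
    o,d=ray(n,uv); return o+d*(z-o[2])/d[2]
def tri(a,b):
    o1,d1=ray("top",a);o2,d2=ray("scene",b)
    s=np.linalg.lstsq(np.c_[d1,-d2],o2-o1,rcond=None)[0]
    p,q=o1+d1*s[0],o2+d2*s[1]; return (p+q)/2,np.linalg.norm(p-q)
def proj(n,X):
    K,d,R,t,r=cam(n); return cv2.projectPoints(np.array(X,float).reshape(-1,3),r,t,K,d)[0].reshape(-1,2)
def spot(n,im):
    b,g,r=[im[...,i].astype(float) for i in range(3)]
    w=np.clip(r-np.maximum(b,g)-50,0,None)
    x0,x1,y0,y1=(275,365,165,255) if n=="top" else (285,360,150,220)
    m=np.zeros_like(w);m[y0:y1,x0:x1]=w[y0:y1,x0:x1];w=m
    if w.sum()<50:return None
    Y,X=np.mgrid[:384,:512]; return np.array([(w*X).sum(),(w*Y).sum()])/w.sum()
def ring(n,im,c,rad):
    g=cv2.cvtColor(im,cv2.COLOR_BGR2GRAY).astype(float)
    Y,X=np.mgrid[:384,:512]; m=np.hypot(X-c[0],Y-c[1])<rad
    w=np.clip(130-g,0,None)*m
    ys,xs=np.nonzero(w>25); e=cv2.fitEllipse(np.c_[xs,ys].astype(np.float32).reshape(-1,1,2))
    return np.array([(w*X).sum(),(w*Y).sum()])/w.sum(),e
E
python3 - <<'E'
from h import *
L=tri((171.8,185.8),(232.1,215)); R=tri((238.2,196.1),(269.1,176.8)); print(L,R,np.linalg.norm(L[0]-R[0]))
for n,c,rad in(("top",(340.3,197),13),("scene",(306,168),10)):
    im=cv2.imread(f"pics/{n}0.png"); s=spot(n,im); r,e=ring(n,im,c,rad)
    print(n,s,r,e,onz(n,s,.018),onz(n,r,.018),onz(n,e[0],.018))
s=onz("top",spot("top",cv2.imread("pics/top0.png")),.018);print(np.linalg.norm((s-R[0])[:2]))
E
```

```text
(array([0.61087718, 0.17427485, 0.20274278]), np.float64(0.000971902350462642)) (array([0.59685683, 0.0643496 , 0.2006311 ]), np.float64(0.0007112901625399416)) 0.11083586462339158
top [325.49126984 208.44047619] [339.55708447 197.09237057] ((339.8782653808594, 196.86068725585938), (17.684356689453125, 17.93193817138672), 139.80885314941406) [ 0.57962285 -0.11407394  0.018     ] [ 0.60343393 -0.1425927   0.018     ] [ 0.60392336 -0.14324827  0.018     ]Traceback (most recent call last):
  File "<stdin>", line 4, in <module>
  File "h.py", line 29, in ring
    ys,xs=np.nonzero(w>25); e=cv2.fitEllipse(np.c_[xs,ys].astype(np.float32).reshape(-1,1,2))
                              ~~~~~~~~~~~~~~^^^^^^^^^^^^^^^^^^^^^^^^^^^^^^^^^^^^^^^^^^^^^^^^^
cv2.error: OpenCV(4.12.0) /io/opencv/modules/imgproc/src/shapedescr.cpp:361: error: (-201:Incorrect size of input array) There should be at least 5 points to fit the ellipse in function 'fitEllipseNoDirect'
```

```bash
cat >> h.py <<'E'
L=np.array([.6109,.1743]);RK=np.array([.5969,.0643]);RING=np.array([.6037,-.1430]);ZG=.246
def polar(p): d=np.array(p[:2])-RK; return np.hypot(*d),np.arctan2(d[1],d[0])
def err(name):
    im=robot.grab_frame("top"); cv2.imwrite(f"pics/{name}.png",im); s=spot("top",im)
    if s is None: print("no spot");return None
    p=onz("top",s,.018); a,b=polar(p),polar(RING)
    print("spot",p[:2],"to go: radius mm",(b[0]-a[0])*1e3,"arc rad",b[1]-a[1]); return b[0]-a[0],b[1]-a[1]
def st():
    o=robot.observe(); print("t",o['time'],o['tool_pos'],o['tcp_rot'],"q6",o['q'][5],o['ft_force'],o['torque'][2],"w",o['gripper_width'])
E
python3 - <<'E'
from h import *
y=-164-12
robot.move_pose([*L,.32],[180,0,y]); st()
robot.line_to([*L,ZG],vel=.12,guard=15); st()
cv2.imwrite("pics/s1.png",robot.grab_frame("scene")); err("t1")
E
```

```text
t 2.875 [0.61112359 0.17347393 0.31994839] [-1.79992535e+02 -2.15870663e-03 -1.76085730e+02] q6 0.16419409425666953 [-0.90936314  0.36785492  0.464353  ] 0.01474686058725773 w 0.08558541809488451
t 3.6417 [0.61118196 0.17423469 0.24690439] [-1.79998395e+02  6.03456325e-02 -1.76008591e+02] q6 0.1544508358808456 [ 0.22198402  0.17548455 -0.17740308] -0.05570830343810565 w 0.08550495704129694
spot [ 0.57961732 -0.11410091] to go: radius mm 28.175414651682217 arc rad 0.1293651034669432
```

View pics/s1.png

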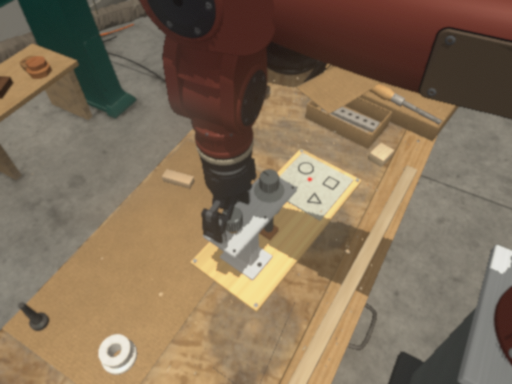

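View pics/t1.png

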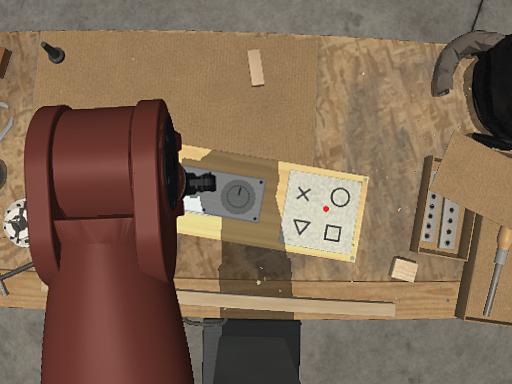

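Fingers straddle the left knob; the spot stays visible at (325, 208) in the top view. Grip and turn.

```bash
python3 - <<'E'
from h import *
robot.set_gripper(.02); st(); e=err("t2")
y=-176+np.degrees(e[1]/.3)
robot.move_pose([*L,ZG],[180,0,y]); robot.pause(.2); st(); e=err("t3")
print("next yaw",y+np.degrees(e[1]/.3))
E
```

```text
t 4.2667 [0.61103698 0.17385149 0.24660024] [-1.79945994e+02  3.17828957e-02 -1.76019472e+02] q6 0.1504976292471165 [-1.85166498 -4.5123677   4.43811827] 0.0577910781090179 w 0.03441719452665595
spot [ 0.57961591 -0.11408964] to go: radius mm 28.186493912820797 arc rad 0.12937899071514636
t 5.0083 [0.6112446  0.17322128 0.24657122] [-1.79867068e+02 -1.26908095e-02 -1.51342758e+02] q6 -24.55881531771346 [-1.26481839 -7.43802497  5.7965673 ] 0.00905551366424786 w 0.034653594235831635
spot [ 0.60296046 -0.11451685] to go: radius mm 28.491978540605174 arc rad -0.001088100167385475
next yaw -151.49824473879505
```

```bash
python3 - <<'E'
from h import *
y=-151
robot.set_gripper(.085); robot.line_to([*L,.32],vel=.15); st()
robot.move_pose([*RK,.32],[180,0,y]); g=robot.line_to([*RK,ZG],vel=.12,guard=15); print(g); st()
e=err("t4"); cv2.imwrite("pics/s4.png",robot.grab_frame("scene"))
E
```

```text
t 6.25 [0.6108615  0.17430312 0.31924441] [ 1.79983513e+02 -3.20336352e-02 -1.51291140e+02] q6 -24.555852860942288 [-0.82934292  0.74815456 -0.22599637] 0.003958728096124503 w 0.08497627381748132
False
t 7.5333 [0.59716571 0.06458753 0.24679391] [-1.79967241e+02  4.26847907e-02 -1.50972288e+02] q6 -35.31448076316193 [-0.45737851  0.26456152 -0.07133986] 0.00021740245407801627 w 0.08478481139982043
spot [ 0.57667094 -0.06439637] to go: radius mm 77.13498412818876 arc rad 0.18869969826038258
```

View pics/t4.png

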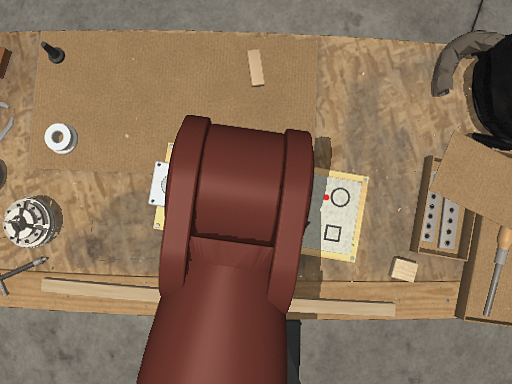

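View pics/s4.png

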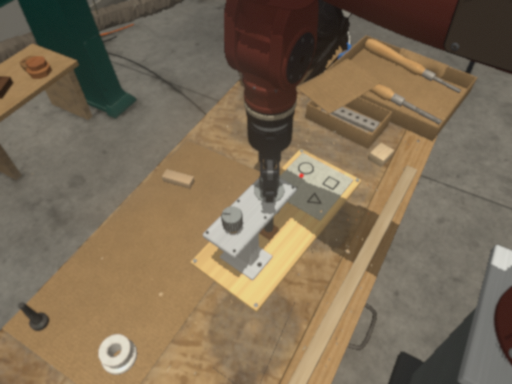

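The arm's red shell fell inside my spot search window, so that number is wrong. The real spot is still at about (326, 197). I'll narrow the window and turn the right knob.

```bash
sed -i 's/(275,365,165,255)/(319,360,180,225)/' h.py; python3 - <<'E'
from h import *
y=-151
robot.set_gripper(.02); st(); e=err("t5")
y-=np.degrees(e[0]/.040)
robot.move_pose([*RK,ZG],[180,0,y]); robot.pause(.2); st(); e=err("t6")
if abs(e[0])<.006:
    y-=np.degrees(e[0]/.040)
    robot.move_pose([*RK,ZG],[180,0,y]); robot.pause(.2); e=err("t7"); print(y); st()
E
```

```text
t 8.1583 [0.59683241 0.06454316 0.24652969] [ 1.79983791e+02  2.63954329e-02 -1.50989865e+02] q6 -35.3168147238416 [-2.63844398  1.48167288  4.52709755] -0.0820708671800014 w 0.034761891580927934
spot [ 0.60279092 -0.11466918] to go: radius mm 28.345397957552393 arc rad -0.00011299629559191615
t 9.125 [0.59676841 0.06489256 0.24650239] [ 1.79933240e+02 -3.22542900e-03  1.68425706e+02] q6 5.285812178825047 [-3.36181801  4.41719683  5.21199515] -0.050156603573586235 w 0.03447374128420875
spot [ 0.6041659  -0.14295483] to go: radius mm 0.029341403839311386 arc rad -0.0022525061613911657
spot [ 0.60407559 -0.14298798] to go: radius mm -0.0006367354046243889 arc rad -0.001811755998351039
-191.64382025478693
t 9.675 [0.5968108  0.06489767 0.2465474 ] [1.79933151e+02 3.88239578e-03 1.68386801e+02] q6 5.325893691117719 [-3.5322142   4.52614908  6.50043858] 0.01518070090979563 w 0.034493671208488765
```

```bash
python3 - <<'E'
from h import *
robot.set_gripper(.085); robot.line_to([*RK,.33],vel=.15)
robot.move_pose([.35,.45,.35],[180,0,-130]); robot.pause(.3); st()
im=robot.grab_frame("top"); cv2.imwrite("pics/t8.png",im); s=spot("top",im)
# ring outline by contour, in image
g=cv2.cvtColor(im,cv2.COLOR_BGR2GRAY)
print(s)
a=im[175:220,317:362]; cv2.imwrite("pics/t8z.png",cv2.resize(a,None,fx=12,fy=12,interpolation=cv2.INTER_NEAREST))
b=robot.grab_frame("scene"); cv2.imwrite("pics/s8.png",b); cv2.imwrite("pics/s8z.png",cv2.resize(b[145:220,280:365],None,fx=8,fy=8,interpolation=cv2.INTER_NEAREST))
E
```

```text
t 12.9083 [0.35043006 0.44969566 0.34994313] [ 1.79999265e+02 -4.55505641e-03 -1.30053820e+02] q6 -11.013562985280025 [-0.44238789  0.13548275 -0.13934105] -0.044472747111892655 w 0.08483964977353033
[339.73540561 196.81425322]
```

View pics/t8z.png

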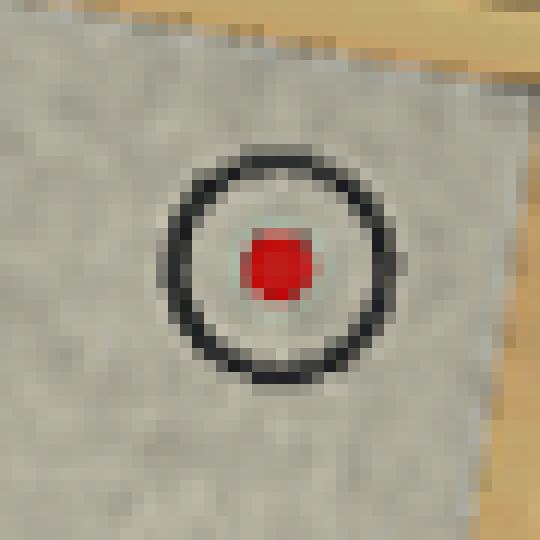

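View pics/s8z.png

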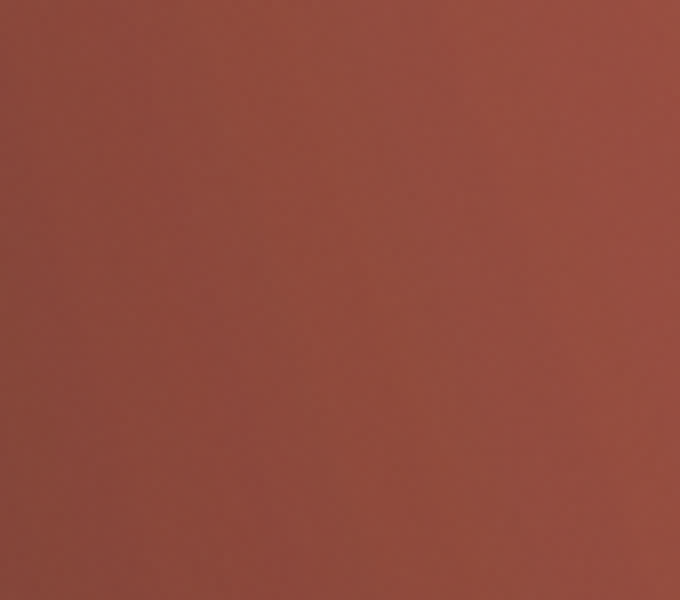

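The zoomed top view shows the spot at (339.7, 196.8) px. The ring centre is at about (340, 197), so they agree to within about 0.3 px, or roughly 0.6 mm. The arm blocks the scene camera. The gripper is clear of the jig, so I'm handing in.

```bash
python3 - <<'E'
from plant import robot
print(robot.job_done())
E
```

```text
the job is handed in; nothing more can be done
None
```

The laser spot now lies in the middle of the round ring, and I handed the job in at about 13 s of the 38 s allowed.

I turned the left knob about 25° counterclockwise, let go, then turned the right knob about 41° clockwise and let go. The arm then backed well clear of the jig.

- **Final position:** the last top picture, taken after release, shows the spot at (339.7, 196.8) px. The ring centre is at about (340, 197) px, which puts the spot within about 0.6 mm of it.
- **Forces:** wrist force readings were only a few newtons whenever I sampled them.
- **Checks that failed or disagreed:**
  - **False reading:** one spot reading was wrong because the red arm was in the search window. I narrowed the window before turning the right knob.
  - **Scene camera:** the arm blocked its final view, so the result rests on the top camera alone.
  - **Start distance:** I measured the spot's starting distance from the right knob's axis as 179 mm, against the stated "about 173 mm". This didn't matter, because I corrected the turns from the pictures.

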